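Clip the camera onto the screen

TASK

Move the clip-on camera from its dock to the slim upright screen: squeeze its two levers to open the jaws, lift it off, and lower it over the screen's top edge well clear of the post, lens facing the same way as the screen's front, pressing it down firmly (about 8 N, never more than 25 N) until it sits fully home on the edge. Keeping it squeezed open and down on the edge, slide it along until it bears gently against the upright post (about 5 N), then let go so that it grips the screen by itself, upright and still fully home (bear down as you let go: opening fingers tend to carry it up). Do not drop the camera, and leave the other things on the table where they are.

Things in the scene. Friction and masses are not known exactly. Their poses are not given: they have to be found in the camera images.
- cam: clip-on camera: dark hub with two grey sprung arms like a clothes-peg, 84 mm tall, 60 to 130 g. Origin midway between the jaw tips at its underside; z up, -x to the lens side, y along the edge it clips on. Above origin: jaw pads 6 mm, hub 28 to 46 (13 thick in x, 34 wide in y), levers 44 to 84 (24 wide in y), splayed outward. Starts clipped on the dock's fin, axes parallel to the dock's.
- grip (a point): midway between the camera's two levers, 70 mm above its origin: squeeze here from above, along the camera's x; fingertips may reach 20 mm below. Here the levers measure 41 mm over their outsides with jaws shut, 26 mm squeezed to their stop (outsides then parallel); it takes 6 to 10 N on each lever, and up to 40 N does no harm.
- saddle (a point): middle of the underside of the camera's hub, between the jaws, 28 mm above the camera's origin: this face must sit on the screen's top edge.
- lens (a point): front of the lens, on the front jaw, 25 mm to the camera's -x and 24 mm above its origin.
- jaw_front (a joint): opening of the front jaw, rad: about 0 on the dock's 4 mm fin, about 0.03 when clamped on the 6 mm screen, 0.25 squeezed to the stop (jaws 21 mm apart at the pads). Sprung shut.
- jaw_back (a joint): opening of the back jaw, rad, the same values.
- foot (a joint): small brass contact foot that stands 4 mm out of the saddle: 0 m out, 0.004 m pushed in flush. It is pushed in by the screen's edge when the camera is fully home; light spring, 1 N at first, 3 N flush. Camera on = pushed in.
- stand: heavy fixed stand, foot 110x210x20 mm. Origin: centre of its underside; -x to the screen's front, y along the screen. The black screen stands in the plane x = 0, 6 mm thick, y = -66 to +94 mm, top edge straight and level. It is height-adjustable, held by friction: the top edge is 142 to 158 mm above the table, not measured: find it by touch. It does not sink under 25 N.
- post: fixed upright post at the screen's right end, 18x18 mm, top about 170 mm above the table; same origin and axes as the stand. Its face towards the screen is at y = -70 mm, so the camera bears on it with its hub's side when the camera's origin is at y = -53 mm of the stand.
- dock: fixed grey dock block 90x80x24 mm with an upright fin (4 mm thick, 36 mm along y, 20 mm high) on top. Origin: centre of its underside; fin in the plane x = 0. The camera stands on its top over the fin; lift it 30 mm to clear the fin.
- coffee_jar: bystander: coffee jar, 71 mm across, 89 mm tall, origin at the centre of its underside
- yellow_cup: bystander: small square plastic cup, 59 x 59 x 31 mm, origin at the centre of its underside
- creamer_0: bystander: milk portion, 37 x 43 x 19 mm
- creamer_3: bystander: milk portion, 37 x 43 x 19 mm
Not all that is in view belongs to the job. Leave any black or blue look-alike of the dock alone.

How it is judged:
By the outcome, as a careful person would: the job done as asked, in the order asked, and still so for the second after the job is handed in, with the robot touching nothing.
It also fails if it takes over 61 s, if anything falls off the work surface, if the arm or the gripper's body presses on something with over 40 N, if the wrist force passes 120 N, or if a joint passes its speed limit or range.

ROBOT

A 6-joint arm with a two-finger parallel gripper is mounted at the origin on a cart in front of the work surface, level with it; the furniture and walls round the work are solid. World frame = base frame: x ahead of the robot, y to its left, z up, the work surface at z = 0. Lengths are in m, angles in degrees, forces in N, time in s.
With the tool pointing down it reaches from about 0.3 to 0.75 m from the base axis. Payload 8.5 kg.
Tool frame: the origin (TCP) lies on the centre line of the jaws, within the pads' length; the fingertips stand tips_ahead ahead of it and the grasp point (between the pads) lies 3 mm ahead of it (tips_ahead is the distance from the TCP to the fingertips, in m); z points along the fingers, y is the line along which they close (so a half turn about z gives the same grasp; the last joint's range is limited). The gripper opens to 85 mm and grips with 20 to 120 N. Pads are 22 mm wide; open, the fingers measure 114 mm over their backs; the gripper's body (76 mm by 85 mm) begins 54 mm behind the grasp point. The pads swing forward as they close: fully open they stand 13 mm farther back than shut.
Start: joints at [64.555, 21.807, 74.336, -0, 83.858, -12.336], TCP at [0.125, 0.536, 0.253] pointing down, gripper open.
Joint ranges: [-178.18, 178.18], [-50.72, 133.34], [12.68, 142.11], [-81.47, 261.47], [9.98, 163.14], [-165.26, 165.26]. Speed limits (degrees/s): [136.94, 136.94, 180, 180, 180, 180].

INTERFACE

Orientations are given as a 3x3 rotation matrix whose columns are the frame's x, y, z axes.
In Python, from rig import observe, get_image, close_job, tips_ahead gives the robot as it stands.
- The arm moves only by the shell command python3 -m creep 'ROWS' [FORCE]. ROWS is a JSON list of rows, 1 to 10 of them, each of 5 numbers: dx, dy, dz in m, then a turn about the tool's z in degrees, then the finger opening in m; each row shifts and turns the commanded pose from where the row before left it, along the tool's axes as they then stand; what a row does not reach is not made up. A row lasts 1/10 s, in which the tool goes at most 0.05 m and 8.59 degrees, less where a joint would pass 70% of its speed; a pose out of reach is approached as far as the arm can. The fingers move at their own pace and stop on an object; FORCE is the grip in N (left out, the last holds). Time passes only in rows, so rows that do not move let the fingers close. It prints the time, the measured TCP pose, the force, the opening and the grip force at its end.
- observe(): the state, without advancing time (a new reading comes with each control period).
- get_image(name): name is "scene" or "side" or "wrist"; returns a dict with "pixels" (480x640x3 uint8, red, green, blue), "depth" (480x640 float32, m along the optical axis (not along the pixel's ray), 0 where there is no reading), "K" (3x3 intrinsics, pixels), "extrinsics" (4x4, takes a point from world to camera coordinates). Camera axes: x right, y down, z forward; pixel columns grow to the right and rows downward; lengths in m; the calibration is good to about 2 mm. A picture is of the moment at which its call begins.
- close_job(): hands the job in; it is judged then, once.
The state is a dict: "time_s": time; "q": joint angles; "qvel": joint speeds; "joint_efforts": joint torques, N m; "position": TCP position; "tool_rot": TCP orientation; "ft_force": force on the tool from outside, world axes, zero at the start; "wrist_torque": the same for the moment, N m; "grip_width": finger opening in m; "gripper_force": force on a finger pad.
Only numpy, scipy, OpenCV 4.12 (cv2) and the standard library are available. Lean on these libraries where they do the work, as an engineer would, in place of code of your own. Each camera call takes 0.05 s, during which the arm holds its last target. There are 200 camera calls.

## Working session

There is one attempt and no reset: what is moved stays moved. The work goes in short steps, Python scripts to look and compute and a shell command to move; the robot and the scene stay as the last step left them, time stands still between calls to the robot, and variables do not carry over. Pictures are saved under pics/ and viewed, at most 10 in all, crops included, and the job is handed in when it is done.

```bash
ls; mkdir -p pics
cat > h.py <<'E'
import numpy as np, cv2
from rig import observe, get_image, close_job, tips_ahead
def snap(n,f):
    im=get_image(n); cv2.imwrite(f'pics/{f}.png',im['pixels'][:,:,::-1]); np.savez(f'pics/{f}.npz',**im); return im
def load(f): return dict(np.load(f'pics/{f}.npz'))
def world(im,u,v,d=None):
    d=im['depth'][int(v),int(u)] if d is None else d
    p=np.linalg.inv(im['K'])@[u,v,1]*d
    return (np.linalg.inv(im['extrinsics'])@np.r_[p,1])[:3]
def cloud(im):
    v,u=np.mgrid[:480,:640]; d=im['depth']
    p=np.stack([u*d,v*d,d],-1)@np.linalg.inv(im['K']).T
    E=np.linalg.inv(im['extrinsics']); w=p@E[:3,:3].T+E[:3,3]; w[d<=0]=np.nan; return w
def proj(im,p):
    c=im['K']@(im['extrinsics']@np.r_[p,1])[:3]; return c[:2]/c[2]
E
python3 - <<'E'
from h import *
o=observe(); print(tips_ahead,o['tool_rot'].round(3) if hasattr(o['tool_rot'],'round') else o['tool_rot'],o['grip_width'],o['time_s'])
for n in ['scene','side']:
    im=snap(n,n+'0'); E=np.linalg.inv(im['extrinsics']); print(n,E[:3,3],E[:3,2])
E
```

```text
pics
0.022 [[-0.974  0.227 -0.001]
 [ 0.227  0.974 -0.001]
 [ 0.    -0.001 -1.   ]] 0.08526314966896059 0.0
scene [-0.32309694 -0.50772836  0.51364694] [ 0.79584112  0.46555567 -0.38716253]
side [ 0.08357027 -0.63338819  0.51057209] [ 0.50109066  0.70309064 -0.50455099]
```

View pics/scene0.png

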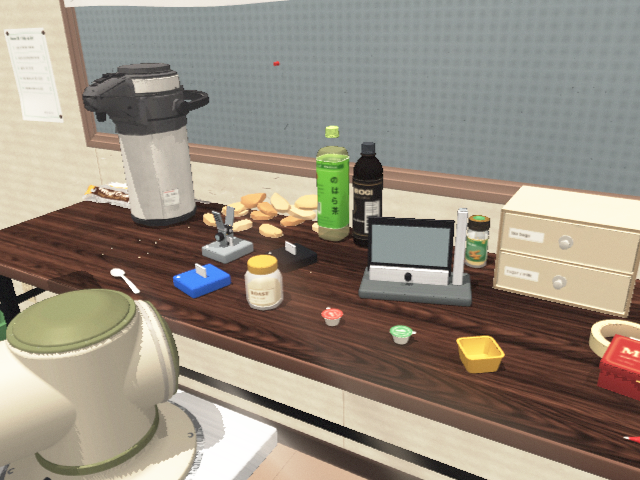

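View pics/side0.png

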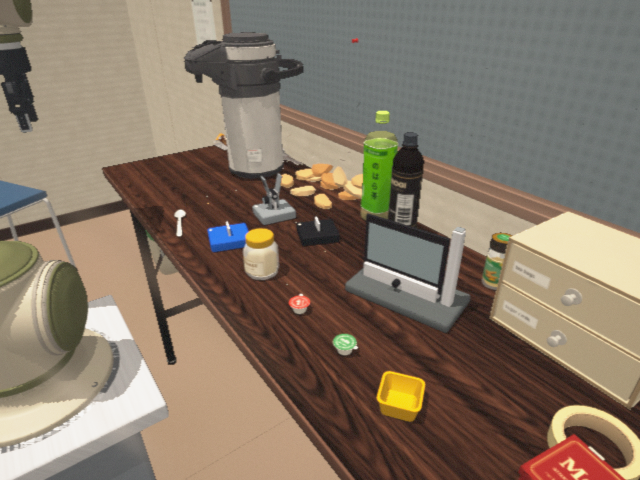

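The scene picture shows the grey dock with the clip camera at (228,235). Possible confusions are the empty blue dock at (202,280) and the empty black dock at (293,256). The stand is at (415,270), with its post at (460,250) on the right. The description fits the grey one, so I'll check it in a close crop.

Run:
```python
from h import *
a=load('scene0');b=load('side0'); w=snap('wrist','wrist0')
r=lambda im,x0,y0,wd,ht: cv2.resize(im['pixels'][y0:y0+ht,x0:x0+wd,::-1],(400,300),interpolation=cv2.INTER_CUBIC)
top=np.hstack([r(a,190,195,80,60),r(b,235,165,80,60)])
bot=np.hstack([r(a,350,200,140,105),cv2.resize(w['pixels'][:,:,::-1],(400,300))])
cv2.imwrite('pics/c0.png',np.vstack([top,bot]))
for im,n in((a,'scene'),(b,'side')):
    W=cloud(im)
    # dock region and stand region in world
    for nm,(u0,u1,v0,v1) in {'scene':{'dock':(195,258,200,265),'stand':(355,480,200,305)},'side':{'dock':(245,300,170,225),'stand':(340,475,210,330)}}[n].items():
        P=W[v0:v1,u0:u1].reshape(-1,3); P=P[~np.isnan(P[:,0])]
        for lo,hi in [(.02,.028),(.06,.12)] if nm=='dock' else [(.016,.024),(.07,.135),(.135,.16),(.16,.19)]:
            Q=P[(P[:,2]>lo)&(P[:,2]<hi)].astype(np.float32)
            if len(Q)<6: print(n,nm,lo,len(Q));continue
            c,s,ang=cv2.minAreaRect(Q[:,:2]*1000); print(n,nm,lo,hi,len(Q),np.round(c),np.round(s),round(ang,1),'zmed/max',np.median(Q[:,2]).round(4),Q[:,2].max().round(4), 'med',np.median(Q,0).round(3))
```

```text
scene dock 0.02 0.028 496 [652. 327.] [408. 127.] 44.6 zmed/max 0.0234 0.028 med [0.56  0.249 0.023]
scene dock 0.06 0.12 448 [561. 222.] [456.  97.] 35.9 zmed/max 0.0873 0.1085 med [0.562 0.255 0.087]
scene stand 0.016 0.024 1839 [ 679. -160.] [308. 258.] 27.6 zmed/max 0.0196 0.024 med [ 0.575 -0.201  0.02 ]
scene stand 0.07 0.135 4776 [ 718. -124.] [301. 283.] 2.4 zmed/max 0.0965 0.135 med [ 0.612 -0.167  0.097]
scene stand 0.135 0.16 800 [ 598. -180.] [ 17. 181.] 15.8 zmed/max 0.1432 0.1596 med [ 0.6   -0.188  0.143]
scene stand 0.16 0.19 91 [ 622. -258.] [19. 18.] 21.0 zmed/max 0.1676 0.1727 med [ 0.618 -0.258  0.168]
side dock 0.02 0.028 489 [614. 330.] [368. 155.] 62.9 zmed/max 0.0228 0.028 med [0.568 0.25  0.023]
side dock 0.06 0.12 209 [570. 257.] [35. 48.] 87.1 zmed/max 0.0799 0.1078 med [0.572 0.253 0.08 ]
side stand 0.016 0.024 2475 [ 698. -111.] [429. 263.] 44.6 zmed/max 0.0194 0.0239 med [ 0.579 -0.21   0.019]
side stand 0.07 0.135 3150 [ 699. -120.] [300. 179.] 31.6 zmed/max 0.1026 0.135 med [ 0.6   -0.187  0.103]
side stand 0.135 0.16 876 [ 595. -182.] [ 19. 183.] 19.2 zmed/max 0.1439 0.1599 med [ 0.602 -0.198  0.144]
side stand 0.16 0.19 119 [ 622. -260.] [16. 19.] 23.1 zmed/max 0.1679 0.1728 med [ 0.619 -0.262  0.168]
```

View pics/c0.png

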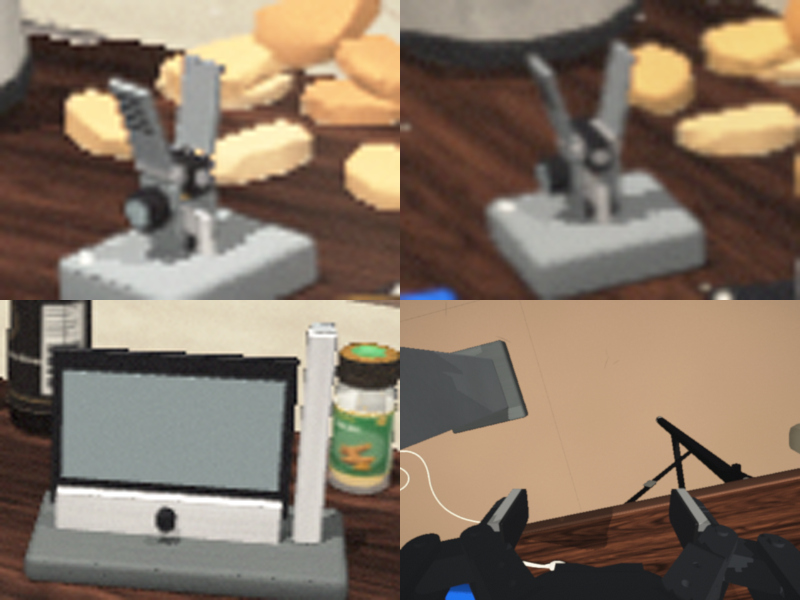

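The close crop confirms the grey dock carries the clip camera, with the round lens on its left (front) jaw, facing the robot. The screen's front also faces the robot, with the post at its right. Next I'll fit poses from the clouds.

Run:
```python
from h import *
for n in('scene0','side0'):
    im=load(n); W=cloud(im).reshape(-1,3); C=im['pixels'].reshape(-1,3).astype(int)
    m=~np.isnan(W[:,0]); W=W[m];C=C[m]
    def sel(x0,x1,y0,y1,z0,z1): return W[(W[:,0]>x0)&(W[:,0]<x1)&(W[:,1]>y0)&(W[:,1]<y1)&(W[:,2]>z0)&(W[:,2]<z1)]
    def rect(Q,l):
        c,s,a=cv2.minAreaRect((Q[:,:2]*1000).astype(np.float32)); print(n,l,len(Q),np.round(c,1),np.round(s,1),round(a,1),'z',np.median(Q[:,2]).round(4))
    rect(sel(.48,.65,.18,.33,.020,.028),'docktop')
    rect(sel(.50,.65,.18,.33,.012,.03),'dock')
    for z in(.035,.05,.07,.075,.09,.1): rect(sel(.5,.64,.19,.32,z,z+.012),f'cam{z}')
    rect(sel(.48,.7,-.32,-.05,.016,.024),'foot'); rect(sel(.48,.7,-.32,-.05,.008,.024),'foot2')
    rect(sel(.55,.68,-.30,-.05,.16,.18),'post')
    S=sel(.55,.68,-.24,-.09,.08,.135); A=np.c_[S[:,1:],np.ones(len(S))]; k=np.ones(len(S),bool)
    for _ in range(5):
        c=np.linalg.lstsq(A[k],S[k,0],rcond=None)[0]; r=S[:,0]-A@c; k=abs(r)<.004
    print('screen plane x=',c.round(4),'yaw',np.degrees(np.arctan(-c[0])).round(2),k.sum())
    T=sel(.55,.68,-.235,-.09,.13,.165); print('screen top z pct',np.percentile(T[:,2],[90,97,99]).round(4)); rect(sel(.55,.68,-.32,-.05,.14,.165),'edge')
```

```text
scene0 docktop 455 [571.  257.1] [80.1 91.5] 81.7 z 0.0235
scene0 dock 655 [570.1 256.9] [81.8 94.8] 79.4 z 0.0228
scene0 cam0.035 82 [563. 256.] [27.5 37.2] 81.2 z 0.042
scene0 cam0.05 93 [559.7 255.4] [27.7 38.2] 36.4 z 0.0555
scene0 cam0.07 86 [570.7 259.5] [26.2 37.9] 81.6 z 0.0761
scene0 cam0.075 81 [571.4 260.7] [25.  38.7] 78.9 z 0.0809
scene0 cam0.09 79 [570.4 261.2] [25.7 46.5] 82.1 z 0.0956
scene0 cam0.1 61 [571.4 260.1] [26.9 51.5] 83.0 z 0.1045
scene0 foot 1761 [ 604.9 -208.7] [109.4 261.4] 18.0 z 0.0196
scene0 foot2 2234 [ 604.2 -208.4] [109.4 263. ] 18.4 z 0.0192
scene0 post 91 [ 621.6 -258. ] [18.8 17.8] 21.0 z 0.1676
screen plane x= [-0.3183 -0.0021  0.5394] yaw 17.65 2128
screen top z pct [0.1481 0.1489 0.1495]
scene0 edge 638 [ 610.3 -213.7] [ 36.9 250. ] 25.4 z 0.1462
side0 docktop 411 [569.3 257.1] [82.  89.4] 81.4 z 0.0228
side0 dock 549 [569.9 255.7] [83.6 90.1] 79.4 z 0.0224
side0 cam0.035 64 [564.1 254.1] [25.5 37.4] 89.9 z 0.0414
side0 cam0.05 68 [561.6 254.7] [22.2 37.5] 40.7 z 0.0553
side0 cam0.07 42 [570.9 256.3] [27.4 35.5] 79.8 z 0.0768
side0 cam0.075 42 [570.8 257.3] [25.9 35.9] 80.3 z 0.0803
side0 cam0.09 43 [569.5 256.9] [26.  43.8] 82.5 z 0.0958
side0 cam0.1 36 [571.  258.9] [27.2 48.6] 81.3 z 0.105
side0 foot 2306 [ 606.  -207.5] [109.2 255.8] 17.6 z 0.0194
side0 foot2 2824 [ 605.  -207.3] [110.3 257.1] 17.9 z 0.0191
side0 post 119 [ 622.2 -259.5] [16.3 19. ] 23.1 z 0.1679
screen plane x= [-0.3193  0.0013  0.5383] yaw 17.71 2095
screen top z pct [0.1479 0.1486 0.1491]
side0 edge 695 [ 609.9 -214.3] [ 36.3 248.3] 25.6 z 0.1468
```

```bash
python3 - <<'E'
from h import *
im=load('scene0'); W=cloud(im).reshape(-1,3)
P=W[(W[:,2]>.16)&(W[:,0]>0.2)&(W[:,0]<.9)&(abs(W[:,1])<.7)]
h,_,_=np.histogram2d(P[:,0],P[:,1],bins=[np.arange(.2,.95,.05),np.arange(-.5,.71,.1)]); print(h.astype(int))
E
python3 -m creep '[[-0.025,-0.0085,0,0,0.085],[-0.025,-0.0085,0,0,0.085],[-0.025,-0.0085,0,0,0.085],[-0.025,-0.0085,0,0,0.085],[-0.025,-0.0085,0,0,0.085],[-0.025,-0.0085,0,0,0.085],[-0.025,-0.0085,0,0,0.085],[-0.025,-0.0085,0,0,0.085],[-0.025,-0.0085,0,0,0.085],[-0.025,-0.0085,0,0,0.085]]' 20
```

```text
[[    0     0     0     0     0     0     0     0     0     0     0     0]
 [    0     0     0     0     0     0     0     0     0     0     0     0]
 [    0     0     0     0     0     0     0     0     0     0     0     0]
 [    0     0     0     0     0     0     0     0     0     0     0     0]
 [    0     0     0     0     0     0     0     0     0     0     0     0]
 [    0     0     0     0     0     0     0     0     0     0     0     0]
 [    0     0     0     0     0     0     0     0     0     0   840     0]
 [    0     0     0     0     0     0     0     0     0     0  1155     6]
 [    0     0    91     0     0     0     0     0     0   376  2980   120]
 [  529   368     0     0     0     0     0     0     0  1550   324    22]
 [  538   387     0     0   232   658   145     0     0   569   213     9]
 [  475   346     0     0   367   540    41     0     0    95    30     0]
 [10376  9724  8452  7523  6741  5505  4835  4902  4395  4056  3496  1618]
 [  847   870   820   740   693   620   583   563   616   515   444   237]]
time_s: 1.15
position: [0.3497, 0.3954, 0.2531]
tool_rot: [[-0.974, 0.227, -0.0], [0.227, 0.974, -0.0], [0.0, -0.0, -1.0]]
ft_force: [-0.3, 0.0, -0.2]
grip_width: 0.085
gripper_force: 0.0
```

```bash
python3 -m creep '[[-0.0246,-0.0083,0,0,0.085],[-0.0246,-0.0083,0,0,0.085],[-0.0246,-0.0083,0,0,0.085],[-0.0246,-0.0083,0,0,0.085],[-0.0246,-0.0083,0,0,0.085],[-0.0246,-0.0083,0,0,0.085],[-0.0246,-0.0083,0,0,0.085],[-0.0246,-0.0083,0,0,0.085],[-0.0246,-0.0083,0,0,0.085],[-0.0246,-0.0083,0,0,0.085]]'
python3 -m creep '[[0,0,0,8.53,0.085],[0,0,0,8.53,0.085],[0,0,0,8.53,0.085],[0,0,0,8.53,0.085],[0,0,0,8.53,0.085],[0,0,0,8.53,0.085],[0,0,0,8.53,0.085],[0,0,0,8.53,0.085],[0,0,0,8.53,0.085],[0,0,0,8.53,0.085]]'
python3 - <<'E'
from h import *
im=snap('wrist','wrist1'); W=cloud(im); 
Q=W.reshape(-1,3); Q=Q[~np.isnan(Q[:,0])]
Q=Q[(abs(Q[:,0]-.57)<.06)&(abs(Q[:,1]-.258)<.06)]
for a,b in((.02,.028),(.055,.07),(.085,.097),(.097,.106),(.106,.112)):
    P=Q[(Q[:,2]>a)&(Q[:,2]<b)]
    if len(P)>5: c,s,an=cv2.minAreaRect((P[:,:2]*1000).astype(np.float32)); print(a,len(P),np.round(c,1),np.round(s,1),round(an,1))
cam=np.array([.5705,.2575,0]); print([proj(im,cam+[0,0,z]).round() for z in(.024,.108)])
o=observe(); print(o['q'])
E
```

```text
time_s: 2.15
position: [0.5705, 0.2589, 0.253]
tool_rot: [[-0.974, 0.227, -0.001], [0.227, 0.974, -0.0], [0.001, -0.0, -1.0]]
ft_force: [0.3, 0.8, -0.0]
grip_width: 0.0849
gripper_force: 0.0
time_s: 3.15
position: [0.5696, 0.2595, 0.2529]
tool_rot: [[0.152, 0.988, -0.001], [0.988, -0.152, -0.0], [-0.0, -0.001, -1.0]]
ft_force: [-0.2, 0.2, -0.0]
grip_width: 0.0853
gripper_force: 0.0
0.02 5377 [572.5 259.1] [79.5 89.5] 81.1
0.055 828 [572.2 262.6] [33.3 37.7] 33.0
0.085 333 [572.5 261.1] [23.7 41.1] 80.7
0.097 281 [572.8 260.9] [24.1 48. ] 80.9
0.106 380 [572.9 261.1] [23.8 48.2] 81.5
[array([319., 201.]), array([319., 227.])]
[1.36747157e+01 2.96626640e+01 6.12139719e+01 1.32672990e-03
 8.91683480e+01 2.28630429e+01]
```

View pics/wrist1.png

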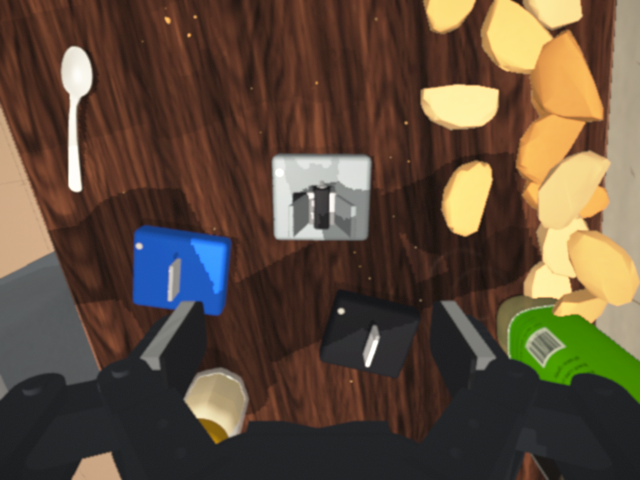

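The wrist view shows the clip camera at (322,205), centred between the fingers. The blue and black docks are at (182,270) and (370,333), well off the path. Descend.

```bash
python3 -m creep '[[0.001,0.0022,0.025,0,0.085],[0,0,0.03,0,0.085],[0,0,0.03,0,0.085],[0,0,0.03,0,0.085],[0,0,0.02,0,0.085],[0,0,0.012,0,0.085],[0,0,0.008,0,0.085],[0,0,0,0,0.085]]'
python3 -m creep '[[0,0,0,0,0.05],[0,0,0,0,0.03],[0,0,0,0,0.02],[0,0,0,0,0.02],[0,0,0,0,0.02],[0,0,0,0,0.02],[0,0,0,0,0.02]]' 30
```

```text
time_s: 4.0
position: [0.5719, 0.2602, 0.0978]
tool_rot: [[0.145, 0.989, -0.001], [0.989, -0.145, -0.0], [-0.0, -0.001, -1.0]]
ft_force: [-0.3, -0.6, -0.4]
grip_width: 0.0846
gripper_force: 0.0
time_s: 4.7
position: [0.5742, 0.2604, 0.1008]
tool_rot: [[0.146, 0.989, 0.007], [0.989, -0.146, 0.001], [0.002, 0.007, -1.0]]
ft_force: [3.3, 0.7, 7.8]
grip_width: 0.0245
gripper_force: 36.6
```

```bash
python3 -m creep '[[0,0,-0.003,0,0.02],[0,0,-0.005,0,0.02],[0,0,-0.008,0,0.02],[0,0,-0.012,0,0.02],[0,0,-0.02,0,0.02],[0,0,-0.03,0,0.02],[0,0,-0.03,0,0.02],[0,0,-0.03,0,0.02],[0,0,0,0,0.02]]'
python3 - <<'E'
from h import *
s=snap('side','side1');c=snap('scene','scene1'); o=observe(); p=np.array(o['position'])
outs=[]
for im in(c,s):
    u,v=proj(im,p-[0,0,.03]).astype(int); outs.append(cv2.resize(im['pixels'][v-60:v+60,u-60:u+60,::-1],(400,400),interpolation=cv2.INTER_CUBIC))
cv2.imwrite('pics/c1.png',np.hstack(outs)); print(o['ft_force'],o['position'])
E
```

```text
time_s: 5.6
position: [0.5731, 0.2606, 0.2418]
tool_rot: [[0.146, 0.989, 0.009], [0.989, -0.146, 0.002], [0.003, 0.008, -1.0]]
ft_force: [-0.2, -0.4, -0.5]
grip_width: 0.0247
gripper_force: 35.8
[ 0.70889399  0.44482777 -1.4888738 ] [0.57188512 0.2602124  0.2370932 ]
```

View pics/c1.png

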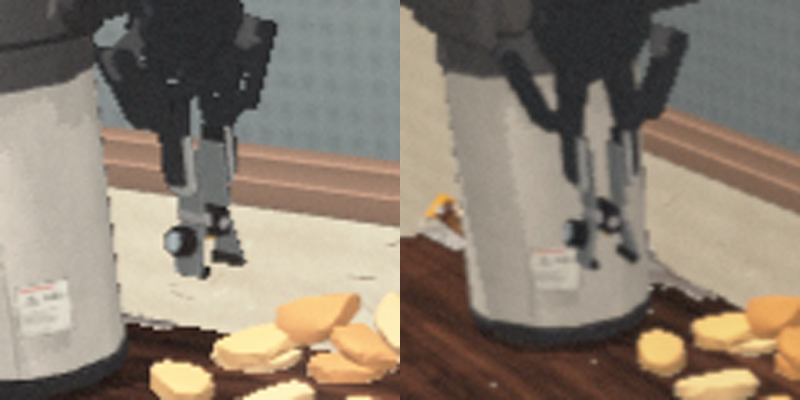

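The crop shows the camera held upright with its jaws open and the lens to the left (front); the fingertips are clear above the hub. Now I'll carry it to stand y ≈ +20 mm.

```bash
R='[-0.0209,0.0041,0,0,0.02]'
python3 -m creep '[[0,0,-0.02,0,0.02],[-0.0109,0.0021,0,0,0.02],[-0.025,0.005,0,0,0.02],[-0.028,0.0055,0,0,0.02],[-0.028,0.0055,0,0,0.02],[-0.028,0.0055,0,0,0.02],[-0.028,0.0055,0,0,0.02],[-0.028,0.0055,0,0,0.02],[-0.028,0.0055,0,0,0.02],[-0.028,0.0055,0,0,0.02]]'
python3 -m creep '[[-0.028,0.0055,0,0,0.02],[-0.028,0.0055,0,0,0.02],[-0.028,0.0055,0,0,0.02],[-0.028,0.0055,0,0,0.02],[-0.028,0.0055,0,0,0.02],[-0.028,0.0055,0,0,0.02],[-0.0171,0.005,0,0,0.02],[0,0,0,0,0.02]]'
python3 -m creep '[[0,0,0,-5,0.02],[0,0,0,-8,0.02],[0,0,0,-8,0.02],[0,0,0,-5.2,0.02],[0,0,0,0,0.02],[0,0,0,0,0.02]]'
python3 - <<'E'
from h import *
o=observe(); p=np.array(o['position']); R=np.array(o['tool_rot']); print(p,np.degrees(np.arctan2(R[1,1],R[0,1])),o['q'],o['ft_force'])
th=np.radians(17.7); ax=np.array([np.cos(th),np.sin(th)]); ay=np.array([-np.sin(th),np.cos(th)])
O=np.array([.599,-.1835]); print('stand xy',ax@(p[:2]-O),ay@(p[:2]-O))
outs=[]
for n in('scene','side'):
    im=snap(n,n+'2'); W=cloud(im).reshape(-1,3); W=W[~np.isnan(W[:,0])]
    s=np.c_[(W[:,:2]-O)@ax,(W[:,:2]-O)@ay,W[:,2]]
    t=s[(abs(s[:,0])<.012)&(s[:,1]>-.06)&(s[:,1]<.09)&(s[:,2]>.12)&(s[:,2]<.165)]; print(n,'screen top',np.percentile(t[:,2],[98,100]),'edge x mid',np.percentile(t[t[:,2]>.144][:,0],[5,95]))
    ly=ay@(p[:2]-O); k=s[(abs(s[:,1]-ly)<.02)&(abs(s[:,0])<.04)&(s[:,2]>.16)]
    for z in np.arange(.165,.25,.01):
        q=k[(k[:,2]>z)&(k[:,2]<z+.01)]
        if len(q): print(' z',z.round(3),len(q),'x',q[:,0].min().round(4),q[:,0].max().round(4),'y',q[:,1].min().round(4),q[:,1].max().round(4))
    u,v=proj(im,p-[0,0,.09]).astype(int); outs.append(cv2.resize(im['pixels'][v-65:v+65,u-65:u+65,::-1],(400,400),interpolation=cv2.INTER_CUBIC))
    e=[proj(im,np.r_[O+ay*y,.149]) for y in(-.066,.02,.094)]; print(np.round(e,1),u,v)
cv2.imwrite('pics/c2.png',np.hstack(outs))
E
```

```text
time_s: 6.7
position: [0.5825, 0.0223, 0.2548]
tool_rot: [[0.147, 0.989, -0.002], [0.989, -0.147, 0.0], [-0.0, -0.002, -1.0]]
ft_force: [0.0, 0.5, -0.6]
grip_width: 0.0243
gripper_force: 35.8
time_s: 7.5
position: [0.5934, -0.1667, 0.2549]
tool_rot: [[0.149, 0.989, -0.002], [0.989, -0.149, 0.001], [0.0, -0.002, -1.0]]
ft_force: [-0.2, -0.1, -0.1]
grip_width: 0.0245
gripper_force: 35.8
time_s: 8.1
position: [0.5936, -0.1638, 0.256]
tool_rot: [[-0.304, 0.953, -0.0], [0.953, 0.304, 0.0], [0.001, -0.0, -1.0]]
ft_force: [-0.3, 0.8, -0.4]
grip_width: 0.0245
gripper_force: 35.8
[ 0.59364944 -0.16380495  0.25604951] 17.68918472467092 [-2.64284061e+01  2.84883034e+01  6.27596202e+01  8.54799434e-03
  8.87873962e+01 -4.41177691e+01] [-0.29394546  0.76635313 -0.37875682]
stand xy 0.000890672829239797 0.020389465834700974
scene screen top [0.1488907 0.150235 ] edge x mid [-0.00407597  0.00373682]
 z 0.175 37 x -0.0242 0.0164 y 0.0097 0.0331
 z 0.185 68 x -0.0225 0.0191 y 0.01 0.0336
 z 0.195 60 x -0.0322 0.0166 y 0.0105 0.0351
 z 0.205 135 x -0.0336 -0.0011 y 0.0047 0.0391
 z 0.215 102 x -0.0146 0.0127 y 0.0049 0.0392
 z 0.225 70 x -0.0183 0.0125 y 0.0097 0.0337
 z 0.235 66 x -0.0261 0.0121 y 0.01 0.0319
 z 0.245 76 x -0.029 0.0081 y 0.0099 0.0327
[[454.7 220.6]
 [407.3 218.2]
 [367.9 216.2]] 407 209
side screen top [0.148775   0.15007983] edge x mid [-0.0030908   0.00293177]
 z 0.175 59 x -0.0226 0.019 y 0.008 0.0305
 z 0.185 106 x -0.0224 0.0179 y 0.008 0.0322
 z 0.195 83 x -0.0316 0.0146 y 0.004 0.0289
 z 0.205 165 x -0.0309 0.0059 y 0.0017 0.0347
 z 0.215 133 x -0.0148 0.0116 y 0.0023 0.0364
 z 0.225 95 x -0.0192 0.0115 y 0.0078 0.032
 z 0.235 109 x -0.0267 0.0193 y 0.0083 0.0296
 z 0.245 126 x -0.0284 0.0198 y 0.0078 0.0305
[[449.5 238.5]
 [402.6 224. ]
 [366.4 212.9]] 403 215
```

View pics/c2.png

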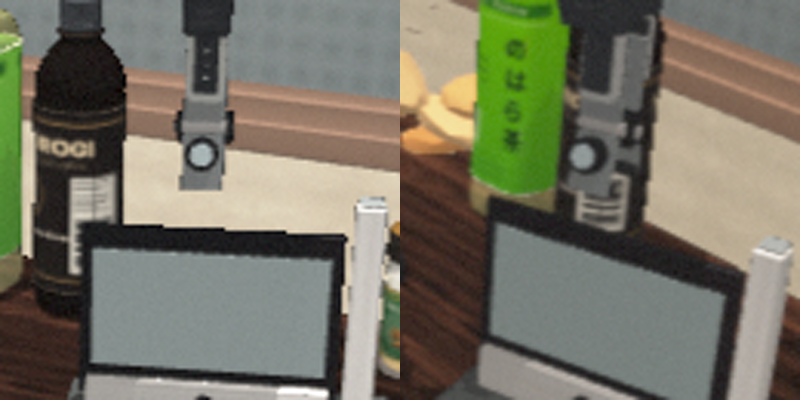

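The picture shows the camera above the black screen's top edge with the lens to the front, left of the post. Its hub is at z .205–.223, so saddle contact should come at TCP z ≈ .199. Descend, then feel.

```bash
python3 -m creep '[[0,0,0.01,0,0.02],[0,0,0.015,0,0.02],[0,0,0.012,0,0.02],[0,0,0.006,0,0.02],[0,0,0.003,0,0.02],[0,0,0,0,0.02],[0,0,0,0,0.02]]'
python3 -m creep '[[0,0,0.002,0,0.02],[0,0,0.002,0,0.02],[0,0,0,0,0.02]]'
python3 -m creep '[[0,0,0.002,0,0.02],[0,0,0,0,0.02]]'
python3 -m creep '[[0,0,0.002,0,0.02],[0,0,0,0,0.02]]'
```

```text
time_s: 8.9
position: [0.594, -0.1647, 0.2108]
tool_rot: [[-0.305, 0.952, 0.001], [0.952, 0.305, -0.0], [-0.001, 0.001, -1.0]]
ft_force: [0.2, -0.2, -1.2]
grip_width: 0.0242
gripper_force: 35.8
time_s: 9.2
position: [0.5937, -0.1645, 0.2061]
tool_rot: [[-0.306, 0.952, -0.0], [0.952, 0.306, 0.0], [0.0, -0.0, -1.0]]
ft_force: [0.0, -0.3, -0.6]
grip_width: 0.0244
gripper_force: 35.8
time_s: 9.4
position: [0.5938, -0.1646, 0.2042]
tool_rot: [[-0.305, 0.952, 0.0], [0.952, 0.305, -0.0], [-0.0, 0.0, -1.0]]
ft_force: [-0.2, -0.1, -0.9]
grip_width: 0.0248
gripper_force: 35.8
time_s: 9.6
position: [0.5938, -0.1646, 0.2023]
tool_rot: [[-0.305, 0.952, 0.0], [0.952, 0.305, -0.0], [-0.0, 0.0, -1.0]]
ft_force: [0.2, 0.9, 1.6]
grip_width: 0.0244
gripper_force: 36.0
```

```bash
python3 -m creep '[[0,0,0.001,0,0.02],[0,0,0.001,0,0.02],[0,0,0,0,0.02]]'
python3 -m creep '[[0,0,0.001,0,0.02],[0,0,0.001,0,0.02],[0,0,0,0,0.02]]'
python3 -m creep '[[0,0,0.001,0,0.02],[0,0,0,0,0.02]]'
```

```text
time_s: 9.9
position: [0.5939, -0.1646, 0.2004]
tool_rot: [[-0.306, 0.952, 0.0], [0.952, 0.306, -0.0], [-0.0, 0.0, -1.0]]
ft_force: [0.1, -0.7, 2.5]
grip_width: 0.0245
gripper_force: 36.1
time_s: 10.2
position: [0.5939, -0.1646, 0.2001]
tool_rot: [[-0.306, 0.952, 0.002], [0.952, 0.306, -0.001], [-0.002, 0.001, -1.0]]
ft_force: [-3.0, 1.0, 11.3]
grip_width: 0.0248
gripper_force: 37.0
time_s: 10.4
position: [0.5939, -0.1646, 0.2001]
tool_rot: [[-0.306, 0.952, 0.003], [0.952, 0.306, -0.002], [-0.002, 0.002, -1.0]]
ft_force: [-4.2, 1.0, 17.5]
grip_width: 0.0244
gripper_force: 37.5
```

```bash
python3 -m creep '[[0,0,-0.001,0,0.02],[0,0,-0.0004,0,0.02],[0,0,0,0,0.02]]'
python3 -m creep '[[-0.002,0,0,0,0.02],[-0.004,0,0,0,0.02],[-0.004,0,0,0,0.02],[0,0,0,0,0.02]]'
```

```text
time_s: 10.7
position: [0.5939, -0.1647, 0.2001]
tool_rot: [[-0.306, 0.952, 0.002], [0.952, 0.306, -0.001], [-0.001, 0.001, -1.0]]
ft_force: [-2.3, 0.9, 9.8]
grip_width: 0.0244
gripper_force: 36.8
time_s: 11.1
position: [0.5971, -0.1735, 0.2001]
tool_rot: [[-0.306, 0.952, 0.002], [0.952, 0.306, 0.001], [0.0, 0.002, -1.0]]
ft_force: [-1.4, 3.4, 9.5]
grip_width: 0.0241
gripper_force: 36.8
```

```bash
python3 -m creep '[[-0.005,0,0,0,0.02],[-0.006,0,0,0,0.02],[-0.006,0,0,0,0.02],[-0.006,0,0,0,0.02],[-0.006,0,0,0,0.02],[-0.005,0,0,0,0.02],[-0.005,0,0,0,0.02],[-0.005,0,0,0,0.02],[-0.004,0,0,0,0.02],[0,0,0,0,0.02]]'
cat > s.py <<'E'
from h import *
o=observe(); p=np.array(o['position']); th=np.radians(17.7); ax=np.array([np.cos(th),np.sin(th)]); ay=np.array([-ax[1],ax[0]])
d=p[:2]-[.599,-.1835]; f=np.array(o['ft_force']); print('t',o['time_s'],'stand x %.4f y %.4f z %.4f'%(ax@d,ay@d,p[2]),'F x %.1f y %.1f z %.1f'%(ax@f[:2],ay@f[:2],f[2]))
E
python3 s.py
```

```text
time_s: 12.1
position: [0.6118, -0.2193, 0.2001]
tool_rot: [[-0.306, 0.952, 0.002], [0.952, 0.306, 0.001], [0.0, 0.002, -1.0]]
ft_force: [-0.3, 3.3, 9.0]
grip_width: 0.0242
gripper_force: 36.7
t 12.1 stand x 0.0013 y -0.0380 z 0.2001 F x 0.7 y 3.3 z 9.0
```

```bash
python3 -m creep '[[-0.004,0,0,0,0.02],[-0.004,0,0,0,0.02],[-0.003,0,0,0,0.02],[-0.001,0,0,0,0.02],[0,0,0,0,0.02]]' >/dev/null; python3 s.py
python3 -m creep '[[-0.001,0,0,0,0.02],[-0.001,0,0,0,0.02]]'>/dev/null; python3 s.py
```

```text
t 12.6 stand x 0.0014 y -0.0496 z 0.2001 F x -0.5 y 5.1 z 9.0
t 12.8 stand x 0.0014 y -0.0513 z 0.2001 F x -0.6 y 6.4 z 9.3
```

```bash
python3 -m creep '[[-0.001,0,0,0,0.02],[0,0,0,0,0.02]]'>/dev/null; python3 s.py
```

```text
t 13.0 stand x 0.0014 y -0.0524 z 0.2001 F x -0.4 y 4.9 z 10.1
```

```bash
python3 -m creep '[[-0.001,0,0,0,0.02],[0,0,0,0,0.02]]'>/dev/null; python3 s.py
python3 -m creep '[[-0.0005,0,0,0,0.02],[0,0,0,0,0.02]]'>/dev/null; python3 s.py
```

```text
t 13.2 stand x 0.0014 y -0.0534 z 0.2001 F x 0.3 y 6.8 z 9.2
t 13.4 stand x 0.0014 y -0.0535 z 0.2001 F x -0.1 y 6.7 z 9.9
```

```bash
python3 -m creep '[[-0.0005,0,0,0,0.02],[0,0,0,0,0.02]]'>/dev/null; python3 s.py
```

```text
t 13.6 stand x 0.0014 y -0.0536 z 0.2001 F x -0.7 y 8.7 z 10.7
```

```bash
python3 -m creep '[[0,0,0.0004,0,0.02],[0,0,0,0,0.02]]' 25; python3 s.py
python3 -m creep '[[0,0,0.0004,0,0.027],[0,0,0.0004,0,0.030]]' ; python3 s.py
```

```text
time_s: 13.8
position: [0.6167, -0.2341, 0.2]
tool_rot: [[-0.307, 0.952, 0.001], [0.952, 0.307, 0.002], [0.002, 0.002, -1.0]]
ft_force: [-3.5, 8.1, 12.9]
grip_width: 0.0246
gripper_force: 37.0
t 13.8 stand x 0.0014 y -0.0536 z 0.2000 F x -0.9 y 8.8 z 12.9
time_s: 14.0
position: [0.6169, -0.2354, 0.1985]
tool_rot: [[-0.306, 0.952, 0.001], [0.952, 0.306, -0.0], [-0.0, 0.001, -1.0]]
ft_force: [-0.8, 2.5, 7.8]
grip_width: 0.03
gripper_force: 5.8
t 14.0 stand x 0.0013 y -0.0549 z 0.1985 F x 0.0 y 2.6 z 7.8
```

```bash
python3 -m creep '[[0,0,0.0008,0,0.032],[0,0,0.0008,0,0.034]]' >/dev/null; python3 s.py
python3 -m creep '[[0,0,0.0008,0,0.036],[0,0,0.0008,0,0.038]]' |tail -2 ; python3 s.py
```

```text
t 14.2 stand x 0.0012 y -0.0553 z 0.1970 F x -0.2 y 1.4 z 7.5
grip_width: 0.0382
gripper_force: 5.3
t 14.4 stand x 0.0012 y -0.0554 z 0.1953 F x -0.0 y 1.4 z 8.1
```

```bash
python3 -m creep '[[0,0,0.0006,0,0.040],[0,0,0.0006,0,0.042]]' |tail -2; python3 s.py
python3 -m creep '[[0,0,0.0003,0,0.045],[0,0,0,0,0.05],[0,0,0,0,0.05]]' |tail -2 ; python3 s.py
```

```text
grip_width: 0.042
gripper_force: 5.1
t 14.6 stand x 0.0011 y -0.0554 z 0.1938 F x 0.2 y 1.3 z 6.0
grip_width: 0.0497
gripper_force: 0.0
t 14.9 stand x 0.0007 y -0.0552 z 0.1923 F x -0.0 y 0.0 z 0.3
```

```bash
python3 -m creep '[[0,0,0,0,0.06],[0,0,0,0,0.07],[0,0,-0.005,0,0.07],[0,0,-0.015,0,0.07],[0,0,-0.025,0,0.07],[0,0,-0.03,0,0.07],[0,0,-0.03,0,0.07],[0,0,-0.03,0,0.07],[0,0,0,0,0.07],[0,0,0,0,0.07]]'|head -1; python3 s.py
python3 - <<'E'
from h import *
th=np.radians(17.7); ax=np.array([np.cos(th),np.sin(th)]); ay=np.array([-ax[1],ax[0]]);O=np.array([.599,-.1835])
outs=[]
for n in('scene','side'):
    im=snap(n,n+'3'); W=cloud(im).reshape(-1,3); W=W[~np.isnan(W[:,0])]
    s=np.c_[(W[:,:2]-O)@ax,(W[:,:2]-O)@ay,W[:,2]]
    k=s[(abs(s[:,1]+.053)<.0165)&(abs(s[:,0])<.04)&(s[:,2]>.11)&(s[:,2]<.24)]; print(n,'top z',np.percentile(k[:,2],[98,100]).round(4))
    for z in np.arange(.12,.22,.01):
        q=k[(k[:,2]>z)&(k[:,2]<z+.01)]
        if len(q): print(' z',z.round(3),len(q),'x',q[:,0].min().round(4),q[:,0].max().round(4),'y',q[:,1].min().round(4),q[:,1].max().round(4))
    u,v=proj(im,np.r_[O-.053*ay,.165]).astype(int); outs.append(cv2.resize(im['pixels'][v-50:v+50,u-50:u+50,::-1],(400,400),interpolation=cv2.INTER_CUBIC))
cv2.imwrite('pics/c3.png',np.hstack(outs))
E
```

```text
time_s: 15.9
t 15.9 stand x 0.0009 y -0.0553 z 0.3281 F x -0.5 y -0.2 z -0.6
scene top z [0.2042 0.2057]
 z 0.12 58 x -0.0136 0.0012 y -0.0649 -0.0372
 z 0.13 62 x -0.0266 0.008 y -0.0694 -0.0366
 z 0.14 78 x -0.0288 0.0044 y -0.0664 -0.038
 z 0.15 117 x -0.0265 -0.0008 y -0.0682 -0.0374
 z 0.16 100 x -0.0185 0.0149 y -0.0693 -0.0368
 z 0.17 62 x -0.0198 -0.0112 y -0.0631 -0.0402
 z 0.18 69 x -0.0212 0.0192 y -0.0641 -0.0407
 z 0.19 123 x -0.0241 0.0236 y -0.0636 -0.0403
 z 0.2 82 x -0.0254 0.0231 y -0.0644 -0.0415
side top z [0.2043 0.2056]
 z 0.12 69 x -0.0139 0.0101 y -0.0668 -0.037
 z 0.13 60 x -0.0257 0.0133 y -0.0667 -0.0369
 z 0.14 107 x -0.0272 -0.0002 y -0.0687 -0.0368
 z 0.15 140 x -0.0252 -0.0017 y -0.0694 -0.0367
 z 0.16 125 x -0.0173 0.0143 y -0.0693 -0.0372
 z 0.17 106 x -0.0184 0.017 y -0.0656 -0.0419
 z 0.18 135 x -0.0207 0.0187 y -0.0657 -0.042
 z 0.19 170 x -0.0245 0.0213 y -0.0662 -0.0416
 z 0.2 104 x -0.0249 0.0224 y -0.0656 -0.0419
```

View pics/c3.png

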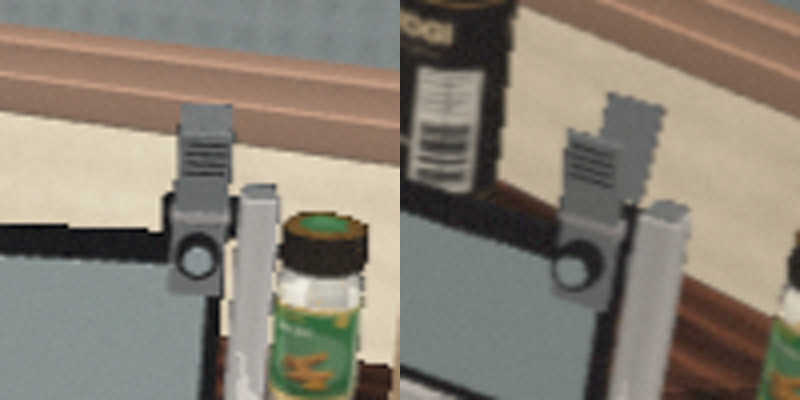

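The camera sits upright at the screen's right end, hub against the post and lens to the front. Its top is at z ≈ .2055, which matches edge .1495 + 56 mm, so it is fully home. Handing in.

```bash
python3 -c "
from rig import close_job; print(close_job())"
```

```text
the job is handed in; nothing more can be done
None
```

The clip camera is on the screen's edge against the post, upright and gripping by itself with the lens to the front; its measured top height matches fully home, and I handed the job in at about 16 s with no verdict returned.

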